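Set the counter label printer to large labels and feed

TASK

Set the label printer on the cheese counter for large labels: slide the size selector all the way to its end stop on the side where the larger sample label lies. Then twist the feed knob clockwise to its stop and let go so that it springs back. Leave the jar, the small black cheese, the spatula and the price card where they are.

Things in the scene. Friction and masses are not known exactly. Their poses are not given: they have to be found in the camera images.
- label_printer: Grey console 300 mm wide (y), 297 deep (x), fixed. Origin: centre of underside; x to its back, y left, z up. Steel panel sloping down to the front (-x) at 32 degrees: middle (-0.0275, 0, 0.105), normal (-0.530, 0, 0.848), 220 mm long; slide on its upper half, knob on its lower. Fixed carry handle above the slide: 14 mm bar along y at x 27, z 263 mm, legs at y +-143.
- slide_grip (a point): Middle of the size selector's grip: a black block 60 mm long up the slope, 24 mm wide along the slide, whose top stands 48 mm proud of the panel; this point lies 30 mm off the panel. Axes: x uphill on the panel, y along the slide (printer's y), z out of the panel. It slides in a straight dark slot along y. The carry handle's bar passes over it, so come in square to the panel.
- size_slide (a joint): Position of the selector along the printer's y, in m: 0 mid-slot, +0.055 at the stop on the printer's +y side, -0.055 at the stop on the -y side. Stiff (about 2 N), stays where it is left.
- knob_grip (a point): Middle of the feed knob's bar, on its turning axis: a black bar 62 mm long, 18 mm wide on a flat round base 7 mm high, its top 48 mm proud of the panel; this point lies 30 mm off the panel, 92 mm downhill of the slide's middle. Turns with the knob: x along the bar (uphill when at rest), y across it, z out of the panel (the turning axis).
- feed_knob (a joint): Turn of the feed knob in rad: 0 at rest (bar straight uphill), grows clockwise as seen facing the panel, stop at 1.1. A spring (up to about 0.2 N m) returns it to 0.
- large_label: Larger sample label: flat white card 76 x 90 x 4 mm lying fixed on the flat ledge (printer z 168 mm) behind the panel, to one side of the paper roll (46 mm proud) in its middle. Origin: centre of its underside.
- small_label: Smaller sample label: flat white card 38 x 45 x 4 mm fixed on the ledge at the other side. Origin: centre of its underside.
- jar: Amber glass jar, 72 mm across, 120 mm high, loose, to the printer's +y side. Origin: centre of its underside.
- truckle: Small black waxed cheese, 96 mm across, 60 mm high, loose, to the printer's -y side. Origin: centre of its underside.
- cheese_knife: Flat cheese spatula with a dark wooden handle, 250 mm long, lying in front of the printer. Origin: its middle.
- price_card: Blank price card 100 mm wide upright in a steel foot, 82 mm high. Origin: centre of its underside.

How it is judged:
By the outcome, as a careful person would: the job done as asked, in the order asked, and still so for the second after the job is handed in, with the robot touching nothing.
It also fails if it takes over 51 s, if anything falls off the work surface, if the arm or the gripper's body presses on something with over 40 N, if the wrist force passes 120 N, or if a joint passes its speed limit or range.

ROBOT

A 7-joint arm with a two-finger parallel gripper is mounted at the origin on the work surface. World frame = base frame: x ahead of the robot, y to its left, z up, the work surface at z = 0. Lengths are in m, angles in rad, forces in N, time in s.
With the tool pointing down it reaches from about 0.425 to 0.8 m from the base axis. Payload 8.3 kg.
Tool frame: the origin (TCP) lies on the centre line of the jaws, within the pads' length; the fingertips stand 19 mm ahead of it and the grasp point (between the pads) is the TCP (r.tip_reach is the x of the fingertips in the tool frame, in m); x points along the fingers, y is the direction in which the jaws open and shut, and the axes are right-handed (so a half turn about x gives the same grasp; the last joint's range is limited). The gripper opens to 85 mm and grips with 20 to 120 N. Pads are 22 mm wide; open, the fingers measure 114 mm over their backs; the gripper's body (76 mm by 85 mm) begins 54 mm behind the grasp point. The pads swing forward as they close: fully open they stand 13 mm farther back than shut.
Start: joints at [-1.195, 0.383, 0.016, 1.37, -0.006, 1.388, -0.046], TCP at [0.265, 0.566, 0.25] pointing down, gripper open.
Joint ranges: [-2.95, 2.95], [-0.25, 2.06], [-1.52, 1.56], [0.18, 2.33], [-1.44, 4.58], [0.02, 2.06], [-3.01, 3.01]. Speed limits (rad/s): [2.39, 2.39, 3.01, 3.01, 3.14, 3.14, 3.14].

INTERFACE

Orientations are given as a unit quaternion [x, y, z, w].
In Python, from plant import r gives the robot as it stands. The module is installed in compiled form; this text tells all that it offers.
- The arm moves only by the tool servo_tool, never from a script. Its argument "increments" is a list of rows, each a list of 3 entries, a list of its own where there are three numbers: the gripper command: -1 is fully open, 1 is shut, values between are in proportion, then the shift along the tool's x, y, z in cm, then the turn about the tool's x in rad. In form: [[hand, [tx, ty, tz], twist], ...]. A call has 1 to 5 rows; each row shifts and turns the commanded pose from where the row before left it, along the tool's axes as they then stand; what a row does not reach is not made up. A row lasts 1/8 s, in which the tool goes at most 62.5 mm and 10.7 degrees, less where a joint would pass 70% of its speed; a pose out of reach is approached as far as the arm can. A call with a gripper value outside its range is refused whole. The fingers move at their own pace and stop on an object; "newtons" is the grip in N (left out, the last holds). Time passes only in rows, so rows that do not move let the fingers close. It gives the time, the measured TCP pose, the force and the opening at its end, in the units of the state.
- r.state(): the state, without advancing time (a new reading comes with each control period).
- r.grab_frame(name): name is "side" or "top"; returns the picture (480x640x3 uint8, blue, green, red); there is no depth.
- r.get_calibration(name): a dict with "camera_matrix" (3x3 intrinsics, pixels), "view" (4x4, takes a point from world to camera coordinates). Camera axes: x right, y down, z forward; pixel columns grow to the right and rows downward; lengths in m; the calibration is good to about 2 mm. A picture is of the moment at which its call begins. get_calibration takes no time and is no camera call.
- r.hand_in(): hands the job in, once; it reports no verdict.
The state is a dict: "t": time; "qpos": joint angles; "joint_velocities": joint speeds; "joint_torque": joint torques, N m; "tool_pos": TCP position; "orientation": TCP orientation; "wrist_force": force on the tool from outside, world axes, zero at the start; "moment": the same for the moment, N m; "grip_width": finger opening in m.
Only numpy, scipy, OpenCV 4.12 (cv2) and the standard library are available. Lean on these libraries where they do the work, as an engineer would, in place of code of your own. Each camera call takes 0.05 s, during which the arm holds its last target.

## Working session

There is one attempt and no reset: what is moved stays moved. The work goes in short steps, Python scripts to look and compute and a tool call to move; the robot and the scene stay as the last step left them, time stands still between calls to the robot, and variables do not carry over. Pictures are saved under pics/ and viewed, and the job is handed in when it is done.

Besides the shell and the picture viewer there is one more tool, called after "Call:" as name(argument=value, ...) on one line, values as JSON. servo_tool: Moves the arm, as the interface text tells. Its arguments: {"type":"object","properties":{"increments":{"type":"array","items":{"type":"array"}},"newtons":{"type":"number"}},"required":["increments"]}

```bash
mkdir -p pics; ls; python3 - <<'E'
from plant import r
import cv2,numpy as np
for n in("side","top"):
    cv2.imwrite(f"pics/{n}0.png",r.grab_frame(n))
    c=r.get_calibration(n);print(n,np.round(c["camera_matrix"],1).tolist(),np.round(c["view"],4).tolist())
print({k:np.round(v,3).tolist() for k,v in r.state().items()},r.tip_reach)
E
```

```text
pics
side [[605.0, 0.0, 326.6], [0.0, 605.0, 236.9], [0.0, 0.0, 1.0]] [[0.9788, -0.2041, -0.0153, -0.6095], [-0.1558, -0.695, -0.7019, 0.233], [0.1326, 0.6894, -0.7121, 1.1057], [0.0, 0.0, 0.0, 1.0]]
top [[561.6, 0.0, 310.5], [0.0, 561.6, 239.9], [0.0, 0.0, 1.0]] [[-0.0084, -1.0, -0.0037, 0.0764], [-0.9918, 0.0088, -0.1274, 0.6365], [0.1274, 0.0026, -0.9918, 1.147], [0.0, 0.0, 0.0, 1.0]]
{'t': 0.1, 'qpos': [-1.195, 0.384, 0.016, 1.371, -0.006, 1.388, -0.046], 'joint_velocities': [0.001, -0.003, -0.0, -0.004, -0.0, -0.001, -0.002], 'joint_torque': [0.003, -62.913, 0.848, -37.276, 0.017, 0.01, 0.0], 'tool_pos': [0.265, 0.565, 0.249], 'orientation': [0.153, 0.69, -0.154, 0.69], 'wrist_force': [-0.083, -0.109, -1.139], 'moment': [0.012, -0.026, 0.014], 'grip_width': 0.085} 0.019
```

View pics/side0.png

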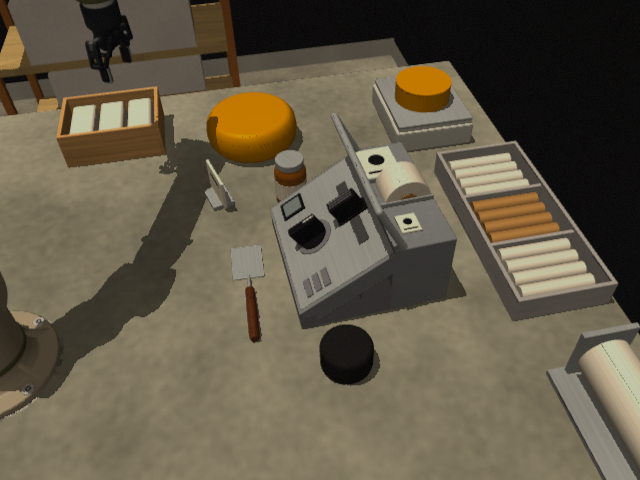

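View pics/top0.png

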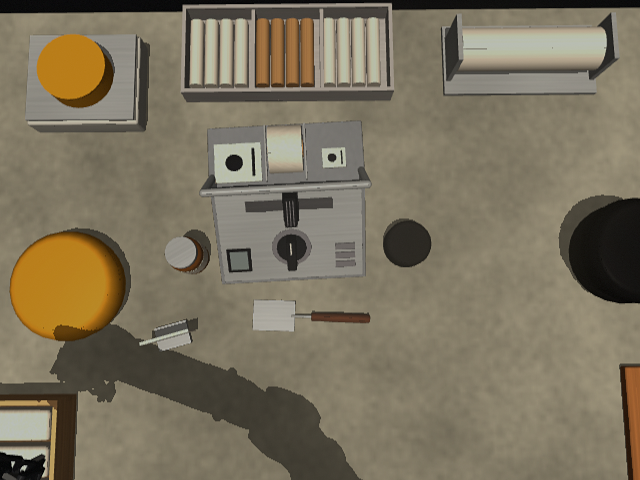

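The larger label (top view about (238,162), side view (377,162)) lies on the printer's +y side. I'll zoom in to measure the printer's pose.

```bash
python3 - <<'E'
import cv2
a=cv2.imread("pics/top0.png")[110:300,190:390];cv2.imwrite("pics/top0z.png",cv2.resize(a,None,fx=3,fy=3,interpolation=cv2.INTER_CUBIC)[:600])
a=cv2.imread("pics/side0.png")[105:330,255:475];cv2.imwrite("pics/side0z.png",cv2.resize(a,None,fx=2.6,fy=2.6,interpolation=cv2.INTER_CUBIC))
E
```

```text
(no output)
```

View pics/top0z.png

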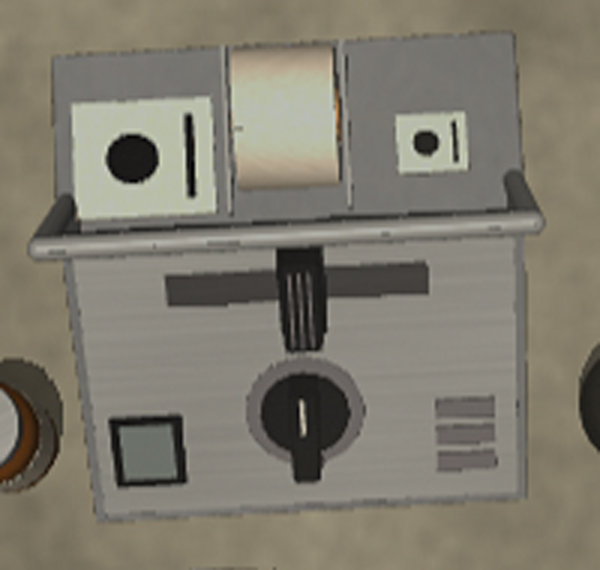

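View pics/side0z.png

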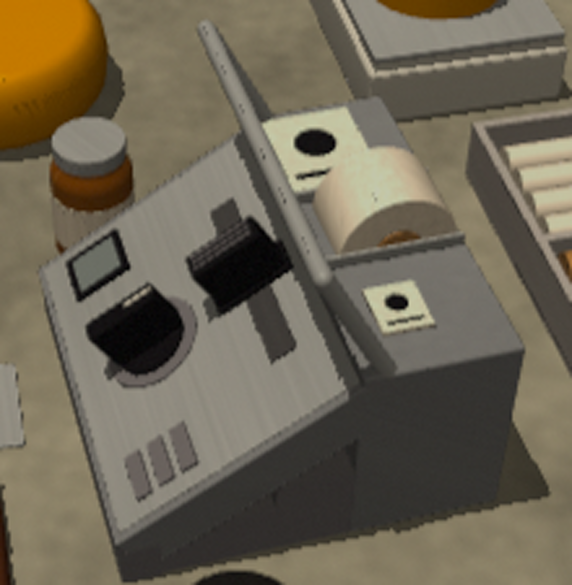

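```bash
cat > h.py <<'E'
import numpy as np,cv2
from plant import r
from scipy.optimize import least_squares
from scipy.spatial.transform import Rotation as R
def proj(n,P):
    c=r.get_calibration(n);V=c["view"];Kc=c["camera_matrix"]
    p=np.atleast_2d(P)@np.array(V)[:3,:3].T+np.array(V)[:3,3]; q=p@np.array(Kc).T
    return q[:,:2]/q[:,2:]
def ray_z(n,uv,z):
    c=r.get_calibration(n);V=np.array(c["view"]);K=np.array(c["camera_matrix"])
    C=-V[:3,:3].T@V[:3,3]; d=V[:3,:3].T@np.linalg.inv(K)@np.array([*uv,1.]); return C+d*(z-C[2])/d[2]
PM=np.array([-.0275,0,.105]);UP=np.array([.848,0,.530]);NO=np.array([-.53,0,.848])
def pan(u,v,h): return PM+UP*u+np.array([0,v,0])+NO*h
def w(p,P): 
    x,y,a=p[:3]; c,s=np.cos(a),np.sin(a);P=np.atleast_2d(P)
    return np.c_[x+c*P[:,0]-s*P[:,1],y+s*P[:,0]+c*P[:,1],P[:,2]]
E
python3 - <<'E'
from h import *
T=lambda u,v:("top",(u/3+190,v/3+110)); S=lambda u,v:("side",(u/2.6+255,v/2.6+105))
obs=[("backL",[.1485,.15,.168],T(53,57)),("backR",[.1485,-.15,.168],T(516,33)),
("backR",[.1485,-.15,.168],S(522,350)),("backL",[.1485,.15,.168],S(378,97)),
("barmid",[.027,0,.263],T(287.5,234.5)),
("panL",pan(-.11,.15,0),S(42,270)),("panR",pan(-.11,-.15,0),S(117,543)),
("panL",pan(-.11,.15,0),T(97,520)),("panR",pan(-.11,-.15,0),T(524,497))]
P=np.array([o[1] for o in obs])
def f(p):
    W=w(p,P); return np.concatenate([proj(o[2][0],W[i])[0]-o[2][1] for i,o in enumerate(obs)])
s=least_squares(f,[.65,.05,0],loss="soft_l1");print(s.x)
for o,e in zip(obs,f(s.x).reshape(-1,2)):print(o[0],o[2][0],np.round(e,1))
p=s.x;np.save("pose.npy",p)
for nm,a in[("slot ends T",[T(165,290),T(429,278)]),("slot S",[S(225,207),S(282,357)])]:
    # ray onto panel plane: use solve
    for n,uv in a:
        q=least_squares(lambda z:proj(n,w(p,pan(z[0],z[1],0)))[0]-uv,[0,0]).x;print(nm,np.round(q,4))
for nm,(n,uv),h in[("disc T",T(305,411),.0),("disc S",S(143,340),.0),("slide top T",T(300,312),.048),("slide top S",S(232,250),.048)]:
    print(nm,np.round(least_squares(lambda z:proj(n,w(p,pan(z[0],z[1],h)))[0]-uv,[0,0]).x,4))
print("slide grip",w(p,pan(.046,0,.03)),"knob",w(p,pan(-.046,0,.03)))
E
```

```text
[0.68075881 0.11175752 0.04315615]
backL top [-0.1  8.3]
backR top [0.4 8.3]
backR side [-9.6  1.2]
backL side [-8.3  0.3]
barmid top [-0.3 -4.6]
panL side [ 0.3 -1.4]
panR side [ 1.3 -0.1]
panL top [-0.4 -3.3]
panR top [ 0.8 -3.1]
slot ends T [0.0507 0.0867]
slot ends T [ 0.0496 -0.0867]
slot S [0.0559 0.0844]
slot S [ 0.052  -0.0828]
disc T [-0.0422  0.0003]
disc S [-0.0451  0.0098]
slide top T [ 0.0496 -0.0023]
slide top S [ 0.061 -0.012]
slide grip [[0.6763709  0.11156804 0.15482   ]] knob [[0.59842754 0.10820221 0.10606   ]]
```

```bash
python3 - <<'E'
from h import *
T=lambda u,v:("top",(u/3+190,v/3+110)); S=lambda u,v:("side",(u/2.6+255,v/2.6+105))
obs=[("backL",[0,.15,.168],T(53,57)),("backR",[0,-.15,.168],T(516,33)),
("backR",[0,-.15,.168],S(522,350)),("backL",[0,.15,.168],S(378,97)),
("barmid",[.027,0,.263],T(287.5,234.5)),
("panL",pan(-.11,.15,0),S(42,270)),("panR",pan(-.11,-.15,0),S(117,543)),
("panL",pan(-.11,.15,0),T(97,520)),("panR",pan(-.11,-.15,0),T(524,497)),
("slotc",None,T(297,284)),("slotc",None,S(253.5,282)),("disc",None,T(305,411)),("disc",None,S(143,340))]
def f(p):
    P=[]
    for o in obs:
        q=o[1]
        if o[0][:4]=="back": q=np.array(q,float);q[0]=p[3]
        if o[0]=="slotc": q=pan(p[4],0,0)
        if o[0]=="disc": q=pan(p[4]-.092,0,.002)
        P.append(q)
    W=w(p,np.array(P)); return np.concatenate([proj(o[2][0],W[i])[0]-o[2][1] for i,o in enumerate(obs)])
s=least_squares(f,[.65,.05,0,.1485,.046],loss="soft_l1");print(s.x)
for o,e in zip(obs,f(s.x).reshape(-1,2)):print(o[0],o[2][0],np.round(e,1))
p=s.x;np.save("pose.npy",p)
u=p[4]
for nm,(n,uv),h in[("slide top T",T(300,312),.048),("slide top S",S(232,250),.048)]:
    print(nm,np.round(least_squares(lambda z:proj(n,w(p,pan(z[0],z[1],h)))[0]-uv,[0,0]).x,4))
print("slide grip",w(p,pan(u,0,.03)),"knob",w(p,pan(u-.092,0,.03)),"bar",w(p,[.027,0,.263]))
for n in("top","side"):
    im=cv2.imread(f"pics/{n}0.png")
    def box(u0,v0,a,b,h0,h1,col):
        for h in(h0,h1):
            c=[proj(n,w(p,pan(u0+i*a,v0+j*b,h)))[0] for i,j in((1,1),(1,-1),(-1,-1),(-1,1))]
            cv2.polylines(im,[np.int32(np.round(c))],1,col,1)
    box(u,0,.03,.012,0,.048,(0,255,0));box(u-.092,0,.031,.009,.007,.048,(0,0,255))
    b=proj(n,w(p,[[.027,.143,.263],[.027,-.143,.263]]));cv2.line(im,*[tuple(int(round(t)) for t in q) for q in b],(255,0,255),1)
    c=im[110:300,190:390] if n=="top" else im[105:330,255:475]
    cv2.imwrite(f"pics/ov_{n}.png",cv2.resize(c,None,fx=2.6,fy=2.6))
E
```

```text
[0.67526501 0.11115321 0.04126484 0.1712965  0.05638951]
backL top [-0.  -0.5]
backR top [ 0.2 -0.1]
backR side [-0.5 -0.4]
backL side [-0.3 -0.8]
barmid top [ 0.1 -1.5]
panL side [-2.  -0.9]
panR side [-1.7  0.6]
panL top [-0.2 -0.8]
panR top [ 1.1 -0.3]
slotc top [ 0.2 -0.2]
slotc side [-2.  -1.2]
disc top [0.2 0.2]
disc side [1.8 1. ]
slide top T [ 0.0555 -0.0021]
slide top S [ 0.0665 -0.0148]
slide grip [[0.67967956 0.11133548 0.16032644]] knob [[0.60172997 0.10811707 0.11156644]] bar [[0.70224203 0.11226704 0.263     ]]
```

View pics/ov_top.png

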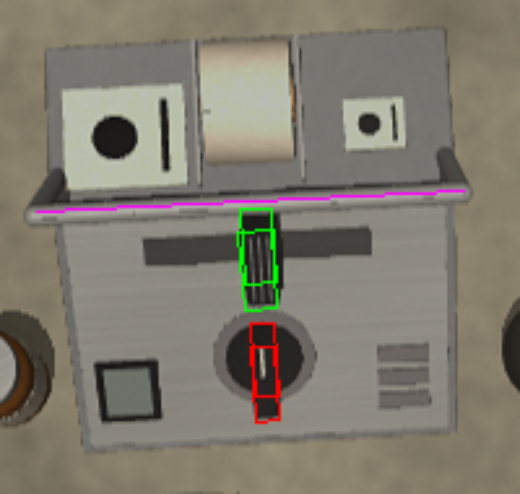

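View pics/ov_side.png

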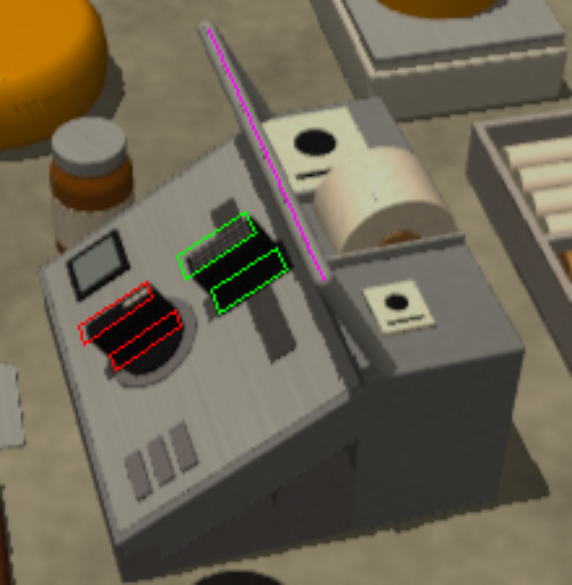

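Measured: larger label on printer +y. Slide grip is near (0.680, 0.111, 0.160), knob grip near (0.602, 0.108, 0.112), bar front near x 0.692, yaw about 2.4°. The tool stays vertical, since the moves only allow a twist about its own x, so I'll push the slide with one finger of a half-open hand to keep the gripper's body in front of the handle. First I raise and twist.

Call:
servo_tool(increments=[[-0.2,[-3,0,0],0.182],[-0.2,[-3,0,0],0.182],[-0.2,[-3,0,0],0.182],[-0.2,[-3,0,0],0.182],[-0.2,[0,0,0],0.182]], newtons=20)

```text
t: 0.72
tool_pos: [0.2658, 0.5664, 0.3729]
orientation: [0.445, 0.551, -0.442, 0.551]
wrist_force: [-0.1, -0.4, -0.7]
grip_width: 0.0511
```

Call:
servo_tool(increments=[[-0.2,[0,0,0],0.18],[-0.2,[0,2,4],0],[-0.2,[0,2.8,4],0],[-0.2,[0,2.8,4],0],[-0.2,[0,2.8,4],0]])

```text
t: 1.35
tool_pos: [0.3768, 0.4088, 0.3699]
orientation: [0.489, 0.51, -0.49, 0.51]
wrist_force: [0.3, -0.1, -0.0]
grip_width: 0.0513
```

```bash
cat >> h.py <<'E'
def st(tgt=None):
    s=r.state();q=R.from_quat(s["orientation"]).as_matrix();p=np.array(s["tool_pos"])
    print("t",round(s["t"],2),"p",np.round(p,4),"yawY",round(np.degrees(np.arctan2(q[1,1],q[0,1])),1),"xdir",np.round(q[:,0],3),"F",np.round(s["wrist_force"],1),"M",np.round(s["moment"],2),"w",round(s["grip_width"],4))
    if tgt is not None: print("tool delta cm",np.round(q.T@(np.array(tgt)-p)*100,2))
E
python3 -c "
from h import *
st([.640,.060,.35])"
```

```text
t 1.35 p [0.3768 0.4088 0.3699] yawY 2.4 xdir [-0.001 -0.001 -1.   ] F [ 0.3 -0.1 -0. ] M [ 0.02 -0.03  0.  ] w 0.0513
tool delta cm [ 1.99 24.83 35.96]
```

Call:
servo_tool(increments=[[-0.2,[0,2.75,4],0],[-0.2,[0,2.75,4],0],[-0.2,[0,2.75,4],0],[-0.2,[0,2.75,4],0],[-0.2,[0,2.75,4],0]])

```text
t: 1.98
tool_pos: [0.5225, 0.215, 0.3699]
orientation: [0.489, 0.511, -0.49, 0.51]
wrist_force: [0.9, 0.1, -0.4]
grip_width: 0.0514
```

Call:
servo_tool(increments=[[-0.2,[0,2.75,4],0],[-0.2,[0,2.75,4],0],[-0.2,[0,2.75,4],0],[-0.2,[0,1.5,3],0],[-0.2,[0,0,0],0]])

```text
t: 2.6
tool_pos: [0.6262, 0.0667, 0.3693]
orientation: [0.49, 0.509, -0.492, 0.509]
wrist_force: [0.2, 0.3, -0.1]
grip_width: 0.051
```

```bash
python3 -c "
from h import *
st([.640,.060,.25])
for n in('side','top'): cv2.imwrite(f'pics/{n}1.png',r.grab_frame(n))
"
```

```text
t 2.6 p [0.6262 0.0667 0.3693] yawY 2.1 xdir [-0.001 -0.002 -1.   ] F [ 0.2  0.3 -0.1] M [0.02 0.   0.02] w 0.051
tool delta cm [11.93  1.37  0.69]
```

View pics/side1.png

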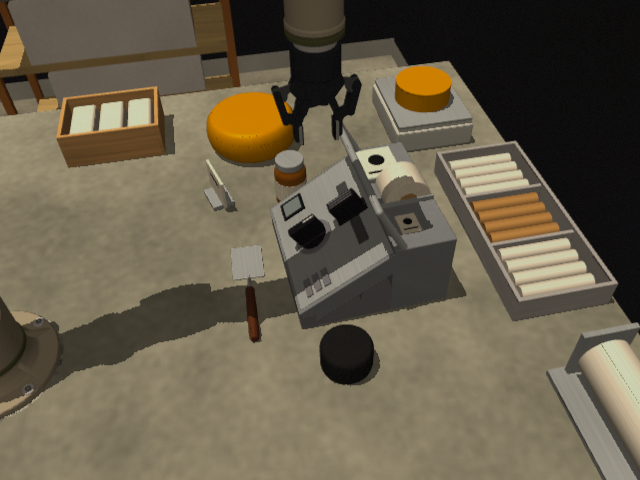

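```bash
python3 - <<'E'
from h import *
p=np.array([.6262,.0667,.3693])
im=cv2.imread("pics/side1.png")
o=(250,0);c=cv2.resize(im[0:180,250:400],None,fx=3.3,fy=3.3,interpolation=cv2.INTER_CUBIC)
# grid: tool x-z plane at TCP y; offsets in x each 20 mm and z each 20
for dx in np.arange(-.08,.081,.02):
  for dz in np.arange(-.02,.14,.02):
    q=(proj("side",p+[dx,0,dz])[0]-o)*3.3
    cv2.circle(c,(int(q[0]),int(q[1])),2,(0,0,255) if abs(dz)<.001 else ((0,255,255) if abs(dx)<.001 else (0,255,0)),-1)
cv2.imwrite("pics/s1z.png",c)
E
```

```text
(no output)
```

View pics/s1z.png

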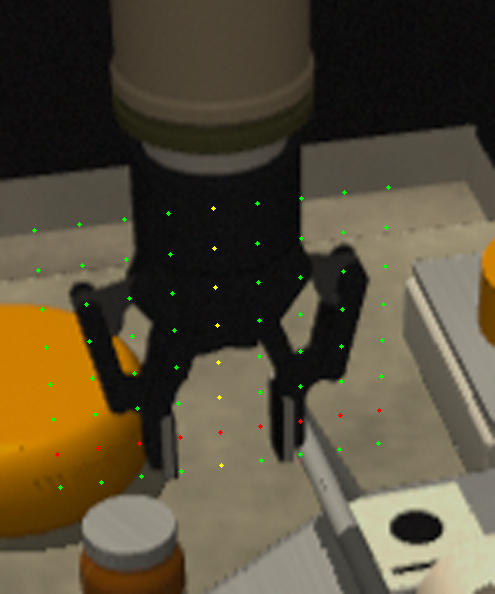

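View pics/top1.png

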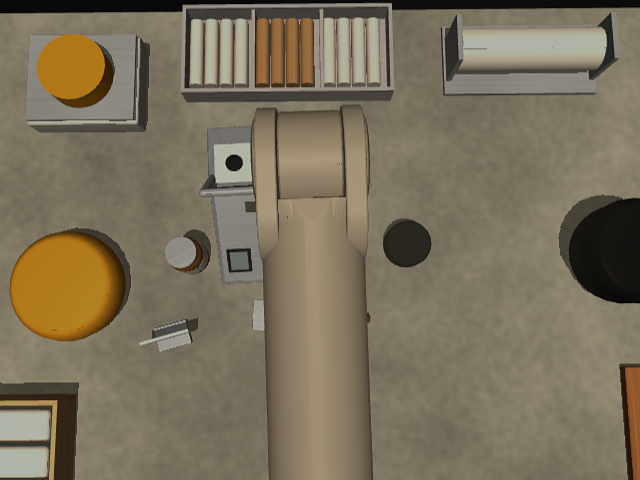

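Side view: the hand's knuckles at about (278,100) and (355,85) bulge to roughly ±65 mm along the jaw direction. With the jaws along x they would meet the handle bar (bar near pixel (350,140)), so I turn the jaws along y and straddle the lower end of the grip instead.

Call:
servo_tool(increments=[[-0.2,[0,0,0],-0.175],[-0.2,[0,0,0],-0.175],[-0.2,[0,0,0],-0.175],[-0.2,[0,0,0],-0.175],[-0.2,[0,0,0],-0.175]])

```text
t: 3.32
tool_pos: [0.625, 0.0728, 0.3704]
orientation: [0.224, 0.671, -0.224, 0.67]
wrist_force: [-0.7, 0.5, 0.9]
grip_width: 0.0512
```

Call:
servo_tool(increments=[[-0.2,[0,0,0],-0.175],[-0.2,[0,0,0],-0.175],[-0.2,[0,0,0],-0.175],[-0.2,[0,0,0],-0.175],[-0.2,[0,0,0],0]])

```text
t: 3.95
tool_pos: [0.6251, 0.0724, 0.3704]
orientation: [-0.017, 0.707, 0.017, 0.707]
wrist_force: [-0.7, 0.6, 0.3]
grip_width: 0.0514
```

```bash
python3 -c "
from h import *
st([.642,.109,.28])
"
```

```text
t 3.95 p [0.6251 0.0724 0.3704] yawY 92.7 xdir [-0.     0.001 -1.   ] F [-0.7  0.6  0.3] M [-0.02 -0.02  0.04] w 0.0514
tool delta cm [9.04 3.57 1.86]
```

Call:
servo_tool(increments=[[-0.2,[2,1.8,0.9],0],[-0.2,[2.5,1.8,0.8],0],[-0.2,[2.5,0,0],0],[-0.2,[2,0,0],0],[-0.2,[0,0,0],0]])

```text
t: 4.58
tool_pos: [0.6397, 0.1091, 0.2767]
orientation: [-0.016, 0.709, 0.016, 0.705]
wrist_force: [0.1, 0.8, 0.3]
grip_width: 0.0509
```

```bash
python3 -c "
from h import *
st([.642,.109,.17])
f=r.grab_frame('side')
cv2.imwrite('pics/side2.png',cv2.resize(f[0:330,230:480],None,fx=1.8,fy=1.8))
"
```

```text
t 4.58 p [0.6397 0.1091 0.2767] yawY 92.6 xdir [-0.005 -0.001 -1.   ] F [0.1 0.8 0.3] M [ 0.02  0.02 -0.01] w 0.0509
tool delta cm [10.67 -0.02  0.29]
```

View pics/side2.png

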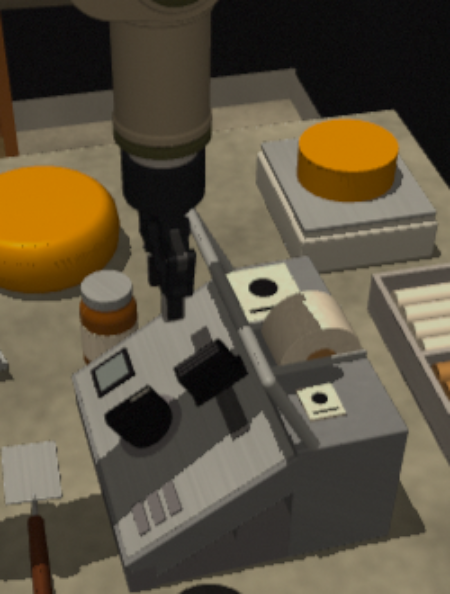

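Call:
servo_tool(increments=[[-0.2,[3,0,0.1],0],[-0.2,[3,0,0.1],0],[-0.2,[2,0,0],0],[-0.2,[0,0,0],0]])

```text
t: 5.12
tool_pos: [0.6424, 0.108, 0.1993]
orientation: [-0.016, 0.708, 0.016, 0.706]
wrist_force: [0.0, 0.5, 0.3]
grip_width: 0.0514
```

```bash
python3 -c "
from h import *
st([.642,.109,.168])
f=r.grab_frame('side')
cv2.imwrite('pics/side3.png',cv2.resize(f[80:290,250:450],None,fx=2.8,fy=2.8))
f=r.grab_frame('top')
cv2.imwrite('pics/top3.png',f)
"
```

```text
t 5.12 p [0.6424 0.108  0.1993] yawY 92.6 xdir [-0.002 -0.    -1.   ] F [0.  0.5 0.3] M [ 0.03 -0.    0.02] w 0.0514
tool delta cm [ 3.13  0.11 -0.03]
```

View pics/side3.png

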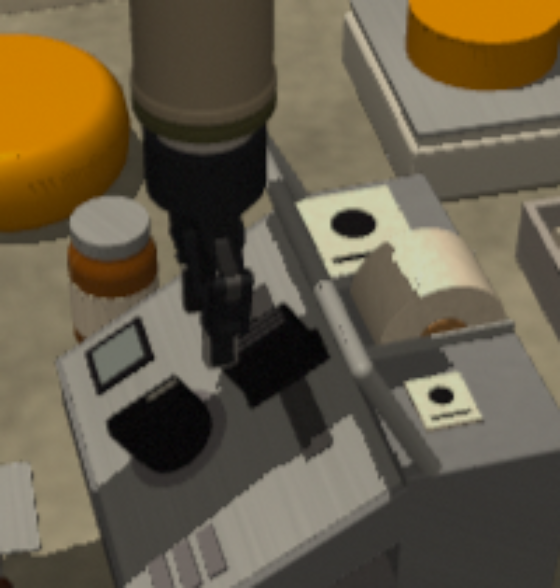

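Call:
servo_tool(increments=[[-0.2,[1.5,0,0.1],0],[-0.2,[1.5,0,0.1],0],[-0.2,[0.7,0,0.1],0],[-0.2,[0,0,0],0]])

```text
t: 5.72
tool_pos: [0.6455, 0.1074, 0.1622]
orientation: [-0.016, 0.708, 0.016, 0.706]
wrist_force: [-0.1, 0.3, 0.3]
grip_width: 0.0511
```

```bash
python3 -c "
from h import *
st([.642,.17,.168])
f=r.grab_frame('side')
cv2.imwrite('pics/side4.png',cv2.resize(f[80:290,250:450],None,fx=2.8,fy=2.8))
"
```

```text
t 5.72 p [0.6455 0.1074 0.1622] yawY 92.6 xdir [-0.002 -0.    -1.   ] F [-0.1  0.3  0.3] M [-0.04 -0.05 -0.05] w 0.0511
tool delta cm [-0.59  6.27 -0.06]
```

View pics/side4.png

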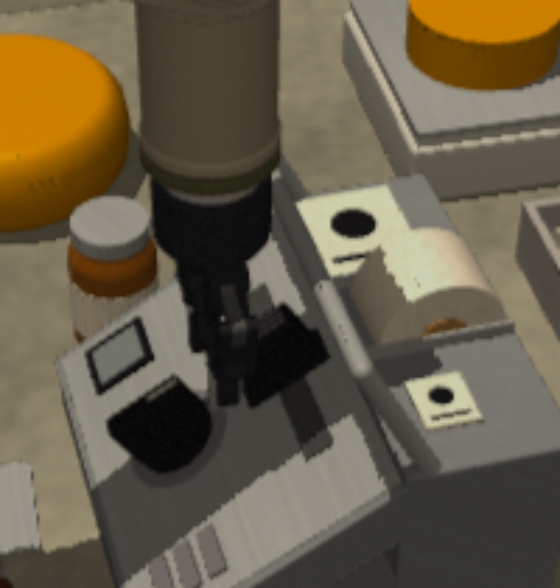

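Call:
servo_tool(increments=[[-0.2,[0,1,0],0],[-0.2,[0,1,0],0],[-0.2,[0,1,0],0],[-0.2,[0,1,0],0],[-0.2,[0,0,0],0]])

```text
t: 6.4
tool_pos: [0.6438, 0.1494, 0.1632]
orientation: [-0.017, 0.707, 0.017, 0.707]
wrist_force: [-0.3, -0.7, 0.3]
grip_width: 0.0514
```

```bash
python3 -c "
from h import *
st([.642,.17,.168])
f=r.grab_frame('side')
cv2.imwrite('pics/side5.png',cv2.resize(f[80:290,250:450],None,fx=2.8,fy=2.8))
"
```

```text
t 6.4 p [0.6438 0.1494 0.1632] yawY 92.8 xdir [-0.     0.001 -1.   ] F [-0.3 -0.7  0.3] M [ 0.02 -0.04 -0.03] w 0.0514
tool delta cm [-0.48  2.07 -0.08]
```

View pics/side5.png

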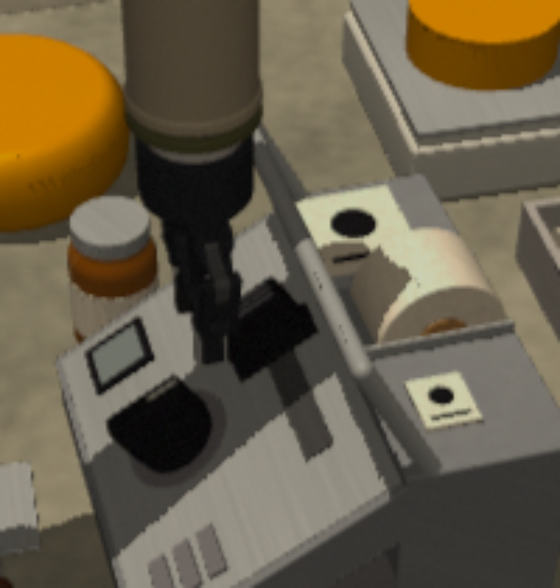

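The selector follows the finger (its top is now at about (265,295) in the crop, moving toward +y). I continue toward the stop in smaller steps.

Call:
servo_tool(increments=[[-0.2,[0,0.8,0],0],[-0.2,[0,0.8,0],0],[-0.2,[0,0.5,0],0],[-0.2,[0,0,0],0]])

```text
t: 6.95
tool_pos: [0.643, 0.1695, 0.1632]
orientation: [-0.017, 0.707, 0.017, 0.707]
wrist_force: [-0.2, 0.2, 0.1]
grip_width: 0.0514
```

Call:
servo_tool(increments=[[-0.2,[0,0.3,0],0],[-0.2,[0,0,0],0]])

```text
t: 7.2
tool_pos: [0.643, 0.1715, 0.1632]
orientation: [-0.016, 0.707, 0.016, 0.707]
wrist_force: [-0.5, -0.1, -1.4]
grip_width: 0.0515
```

Call:
servo_tool(increments=[[-0.2,[0,0.3,0],0],[-0.2,[0,0,0],0]])

```text
t: 7.45
tool_pos: [0.6428, 0.1746, 0.1633]
orientation: [-0.016, 0.707, 0.016, 0.707]
wrist_force: [0.3, -0.8, -0.3]
grip_width: 0.051
```

Call:
servo_tool(increments=[[-0.2,[0,0.3,0],0],[-0.2,[0,0,0],0]])

```text
t: 7.7
tool_pos: [0.6427, 0.1778, 0.1633]
orientation: [-0.016, 0.707, 0.017, 0.707]
wrist_force: [-0.2, -0.5, 0.3]
grip_width: 0.0513
```

Call:
servo_tool(increments=[[-0.2,[0,0.3,0],0],[-0.2,[0,0,0],0]])

```text
t: 7.95
tool_pos: [0.6425, 0.1806, 0.1632]
orientation: [-0.016, 0.707, 0.016, 0.707]
wrist_force: [-0.9, -1.0, 0.7]
grip_width: 0.0514
```

```bash
python3 -c "
from h import *
st()
f=r.grab_frame('side')
cv2.imwrite('pics/side6.png',cv2.resize(f[80:290,250:450],None,fx=2.8,fy=2.8))
"
```

```text
t 7.95 p [0.6425 0.1806 0.1632] yawY 92.7 xdir [-0. -0. -1.] F [-0.9 -1.   0.7] M [-0.41  0.01  0.01] w 0.0514
```

View pics/side6.png

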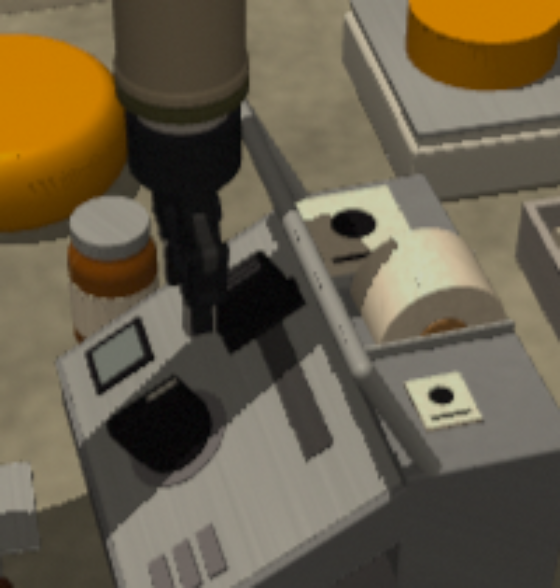

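Call:
servo_tool(increments=[[-0.2,[0,0.2,0],0],[-0.2,[0,0,0],0]])

```text
t: 8.25
tool_pos: [0.6426, 0.1807, 0.1632]
orientation: [-0.016, 0.707, 0.015, 0.707]
wrist_force: [-0.2, -6.3, 1.1]
grip_width: 0.0513
```

Call:
servo_tool(increments=[[-0.2,[0,0.2,0],0],[-0.2,[0,0,0],0]])

```text
t: 8.5
tool_pos: [0.6426, 0.1809, 0.1632]
orientation: [-0.017, 0.707, 0.014, 0.707]
wrist_force: [-2.2, -9.7, 1.6]
grip_width: 0.0515
```

Call:
servo_tool(increments=[[-0.2,[0,0.2,0],0],[-0.2,[0,0,0],0]])

```text
t: 8.75
tool_pos: [0.6427, 0.1812, 0.1631]
orientation: [-0.017, 0.707, 0.013, 0.707]
wrist_force: [-1.2, -14.0, 1.8]
grip_width: 0.051
```

```bash
python3 -c "
from h import *
st()
"
```

```text
t 8.75 p [0.6427 0.1812 0.1631] yawY 92.4 xdir [-0.001 -0.006 -1.   ] F [ -1.2 -14.    1.8] M [-2.75  0.44 -0.18] w 0.051
```

Stop reached: the tool stays at y 0.181 while the force climbs to 14 N. I back off to the middle of the gap and lift out.

Call:
servo_tool(increments=[[-0.2,[0,-0.9,0],0],[-0.2,[0,-0.9,0],0],[-0.2,[0,0,-0.2],0],[-0.2,[-1,0,-0.1],0],[-0.2,[-3,0,-0.1],0]])

```text
t: 9.38
tool_pos: [0.638, 0.169, 0.2025]
orientation: [-0.017, 0.708, 0.017, 0.706]
wrist_force: [0.3, -0.1, 0.7]
grip_width: 0.0512
```

Call:
servo_tool(increments=[[0.2,[-3,0,-1],0],[0.6,[-2,-1,-2],0],[1,[0,-3,-2],0],[1,[0,-3,-2],0],[1,[0,0,0],0]])

```text
t: 10.0
tool_pos: [0.572, 0.0925, 0.2549]
orientation: [-0.015, 0.706, 0.015, 0.708]
wrist_force: [0.2, 0.4, -0.2]
grip_width: 0.0001
```

```bash
python3 -c "
from h import *
st([.563,.068,.20])
for n in('side','top'):
  f=r.grab_frame(n)
  cv2.imwrite(f'pics/{n}7.png',cv2.resize(f[80:330,200:450],None,fx=2.4,fy=2.4))
"
```

```text
t 10.0 p [0.572  0.0925 0.2549] yawY 92.4 xdir [ 0.002  0.    -1.   ] F [ 0.2  0.4 -0.2] M [-0.01  0.    0.01] w 0.0001
tool delta cm [ 5.49 -2.41 -1.01]
```

View pics/side7.png

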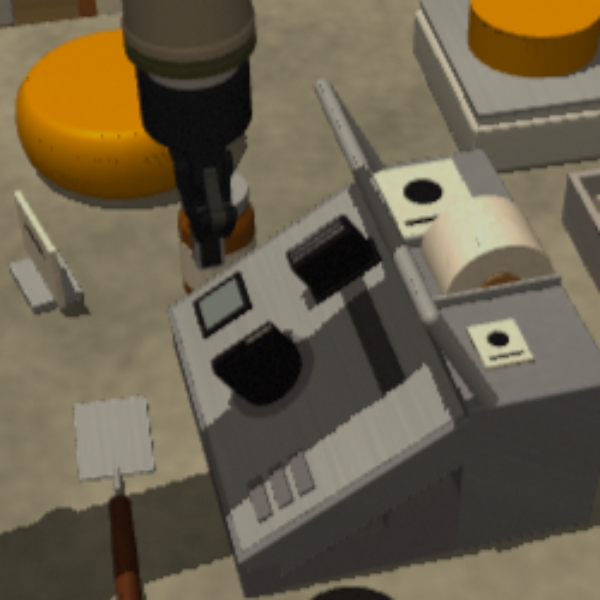

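View pics/top7.png

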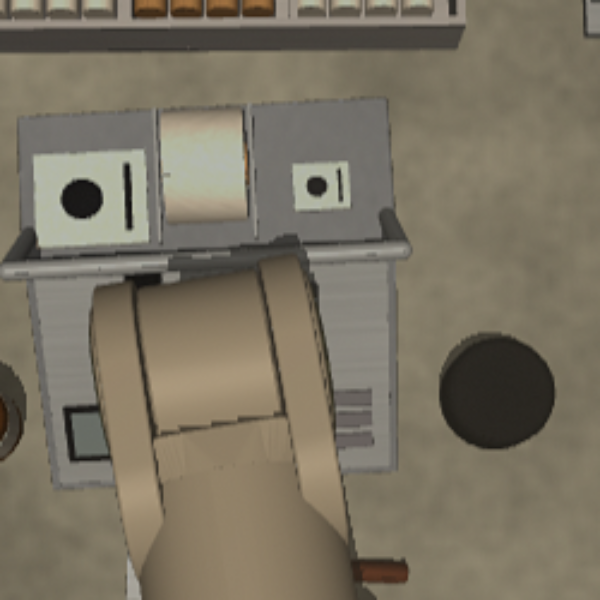

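Side crop: the selector (about (333,255)) now sits at the +y end of the slot, with the bare slot (370,340) all on the -y side. Next I bring the shut fingers to the -y side of the knob's downhill end.

Call:
servo_tool(increments=[[1,[0,-1.8,-0.2],0],[1,[2,-1.7,-0.2],0],[1,[3,0,0],0],[1,[2,0,0],0],[1,[0,0,0],0]])

```text
t: 10.72
tool_pos: [0.5692, 0.0594, 0.1816]
orientation: [-0.017, 0.708, 0.016, 0.706]
wrist_force: [-0.1, 0.6, 0.9]
grip_width: 0.0001
```

```bash
python3 -c "
from h import *
st([.567,.058,.112])
f=r.grab_frame('side')
cv2.imwrite('pics/side8.png',cv2.resize(f[80:330,200:450],None,fx=2.4,fy=2.4))
"
```

```text
t 10.72 p [0.5692 0.0594 0.1816] yawY 92.7 xdir [-0.004 -0.001 -1.   ] F [-0.1  0.6  0.9] M [-0.03  0.01 -0.01] w 0.0001
tool delta cm [ 6.96 -0.12 -0.2 ]
```

View pics/side8.png

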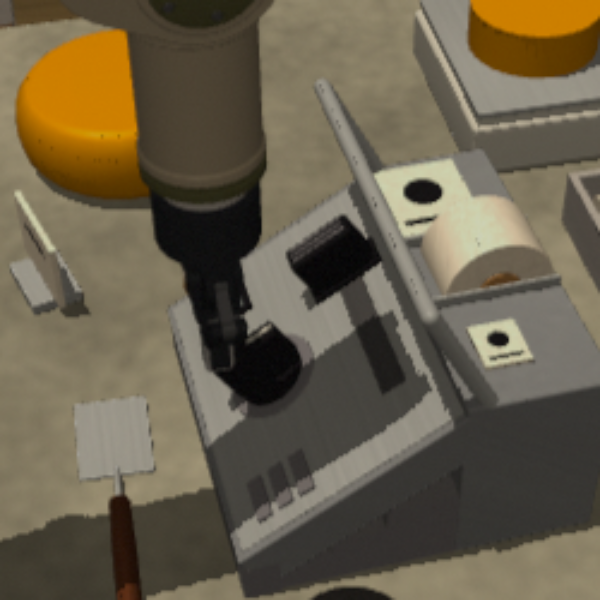

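Call:
servo_tool(increments=[[1,[2,-0.3,-0.2],0],[1,[2.5,0,0],0],[1,[2.2,0,0],0],[1,[0,0,0],0]])

```text
t: 11.28
tool_pos: [0.5678, 0.0567, 0.1159]
orientation: [-0.017, 0.708, 0.016, 0.706]
wrist_force: [0.1, 0.2, -0.1]
grip_width: -0.0002
```

```bash
python3 -c "
from h import *
st([.567,.082,.112])
f=r.grab_frame('side')
cv2.imwrite('pics/side9.png',cv2.resize(f[130:330,220:420],None,fx=3,fy=3))
"
```

```text
t 11.28 p [0.5678 0.0567 0.1159] yawY 92.7 xdir [-0.002 -0.    -1.   ] F [ 0.1  0.2 -0.1] M [-0.    0.02  0.03] w -0.0002
tool delta cm [0.39 2.53 0.03]
```

View pics/side9.png

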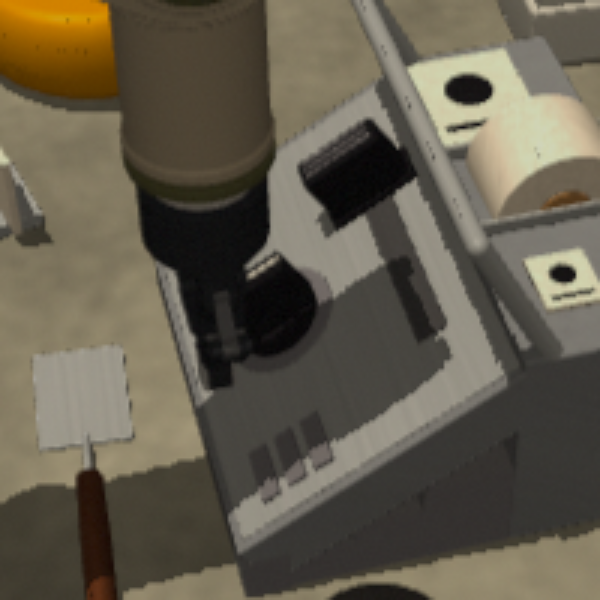

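Call:
servo_tool(increments=[[1,[0.3,1.2,0],0],[1,[0,1.2,0],0],[1,[0,0.8,0],0],[1,[0,0,0],0]])

```text
t: 11.82
tool_pos: [0.5664, 0.0895, 0.1134]
orientation: [-0.017, 0.707, 0.017, 0.707]
wrist_force: [-1.2, -2.6, 1.2]
grip_width: 0.0001
```

Call:
servo_tool(increments=[[1,[0,0.6,0],0],[1,[0,0,0],0]])

```text
t: 12.08
tool_pos: [0.566, 0.0944, 0.1131]
orientation: [-0.016, 0.707, 0.016, 0.707]
wrist_force: [-3.4, -3.2, 2.3]
grip_width: 0.0002
```

```bash
python3 -c "
from h import *
st([.567,.106,.112])
f=r.grab_frame('side')
cv2.imwrite('pics/side10.png',cv2.resize(f[130:330,220:420],None,fx=3,fy=3))
"
```

```text
t 12.07 p [0.566  0.0944 0.1131] yawY 92.6 xdir [-0.001 -0.001 -1.   ] F [-3.4 -3.2  2.3] M [-0.67  0.71  0.03] w 0.0002
tool delta cm [0.11 1.15 0.15]
```

View pics/side10.png

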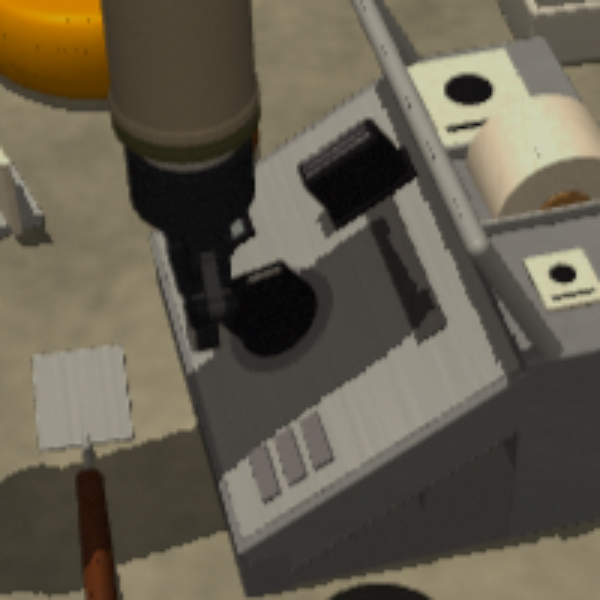

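The knob is turning the right way: its white mark swings from (265,265) toward horizontal, and the reaction force is 3–5 N. I keep pushing.

Call:
servo_tool(increments=[[1,[0,0.6,0.1],0],[1,[0,0.4,0.1],0],[1,[0,0,0],0]])

```text
t: 12.5
tool_pos: [0.5674, 0.1042, 0.113]
orientation: [-0.016, 0.707, 0.016, 0.706]
wrist_force: [-4.4, -4.8, -0.6]
grip_width: -0.0003
```

Call:
servo_tool(increments=[[1,[0,0.4,0.1],0],[1,[0,0,0],0]])

```text
t: 12.75
tool_pos: [0.5685, 0.1078, 0.1132]
orientation: [-0.016, 0.707, 0.016, 0.707]
wrist_force: [-5.0, -4.4, 3.3]
grip_width: -0.0
```

```bash
python3 -c "
from h import *
st([.567,.106,.112])
f=r.grab_frame('side')
cv2.imwrite('pics/side11.png',cv2.resize(f[130:330,220:420],None,fx=3,fy=3))
"
```

```text
t 12.75 p [0.5685 0.1078 0.1132] yawY 92.6 xdir [-0.001 -0.001 -1.   ] F [-5.  -4.4  3.3] M [-1.03  1.01  0.07] w -0.0
tool delta cm [ 0.12 -0.17 -0.15]
```

View pics/side11.png

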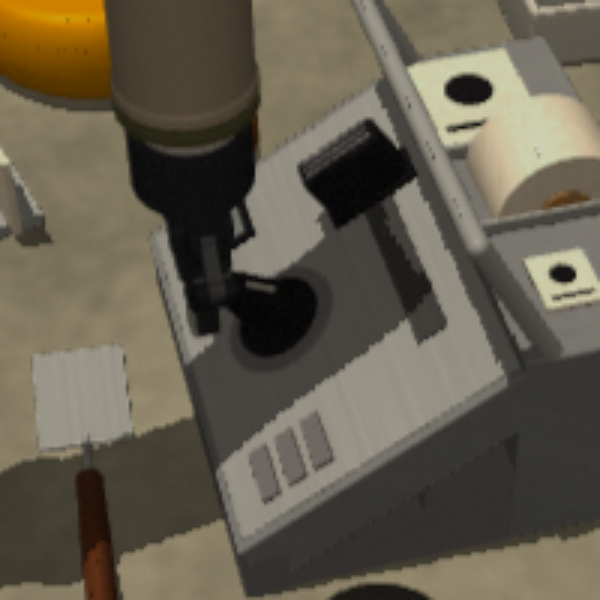

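Call:
servo_tool(increments=[[1,[0,0.3,0.2],0],[1,[0,0,0],0]])

```text
t: 13.05
tool_pos: [0.5698, 0.1105, 0.1133]
orientation: [-0.016, 0.708, 0.015, 0.706]
wrist_force: [-8.3, -6.1, 5.5]
grip_width: -0.0002
```

Call:
servo_tool(increments=[[1,[0,0.3,0.2],0],[1,[0,0,0],0]])

```text
t: 13.3
tool_pos: [0.5712, 0.1129, 0.1134]
orientation: [-0.016, 0.708, 0.015, 0.706]
wrist_force: [-10.8, -8.5, 8.5]
grip_width: -0.0003
```

Call:
servo_tool(increments=[[1,[0,0.3,0.2],0],[1,[0,0,0],0]])

```text
t: 13.55
tool_pos: [0.5717, 0.1136, 0.1132]
orientation: [-0.017, 0.709, 0.013, 0.704]
wrist_force: [-20.4, -14.4, 15.1]
grip_width: -0.0001
```

```bash
python3 -c "
from h import *
st([.567,.106,.112])
f=r.grab_frame('side')
cv2.imwrite('pics/side12.png',cv2.resize(f[130:330,220:420],None,fx=3,fy=3))
"
```

```text
t 13.55 p [0.5717 0.1136 0.1132] yawY 92.4 xdir [-0.007 -0.005 -1.   ] F [-20.4 -14.4  15.1] M [-2.73  3.69  0.03] w -0.0001
tool delta cm [ 0.13 -0.74 -0.5 ]
```

View pics/side12.png

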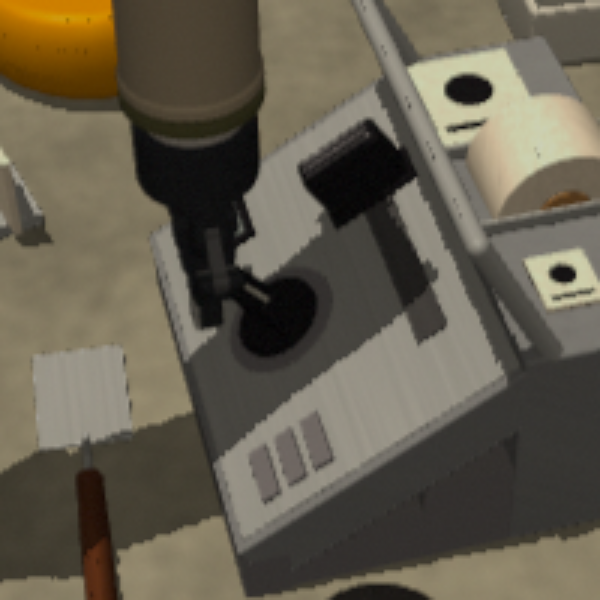

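```bash
python3 - <<'E'
from h import *
p=np.load("pose.npy");u=p[4]
def pp(z,h=.048): return least_squares(lambda q:proj("side",w(p,pan(q[0],q[1],h)))[0]-z,[0,0]).x
f=cv2.imread("pics/side12.png")
g=cv2.cvtColor(f,cv2.COLOR_BGR2GRAY)
c=f[240:340,180:330];cv2.imwrite("pics/kz.png",cv2.resize(c,None,fx=4,fy=4))
roi=g[278:306,240:276];ys,xs=np.where(roi>95)
pts=np.c_[xs+240,ys+278].astype(np.float32);print(len(pts))
vx,vy,x0,y0=cv2.fitLine(pts,cv2.DIST_HUBER,0,.01,.01).ravel()
a=[np.array([x0-vx*10,y0-vy*10])/3+[220,130],np.array([x0+vx*10,y0+vy*10])/3+[220,130]]
A,B=pp(a[0]),pp(a[1]);d=B-A;print((x0,y0,vx,vy),A,B,np.degrees(np.arctan2(-d[1],d[0])))
E
```

```text
9
(np.float32(261.66666), np.float32(278.33334), np.float32(0.99846977), np.float32(0.055300385)) [-0.02409142 -0.00257191] [-0.01136635 -0.01373235] 41.25216080631161
```

View pics/kz.png

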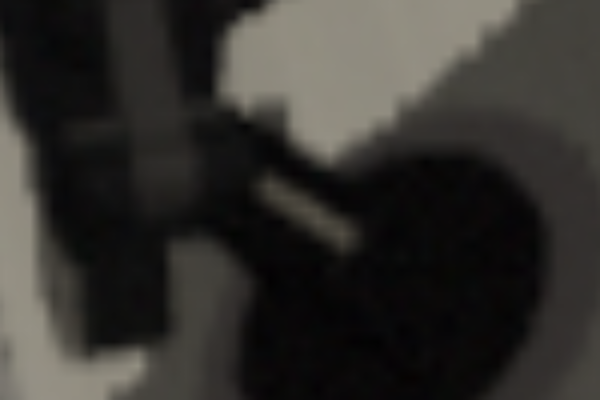

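```bash
python3 - <<'E'
from h import *
p=np.load("pose.npy")
def pp(z,h=.048): return least_squares(lambda q:proj("side",w(p,pan(q[0],q[1],h)))[0]-z,[0,0]).x
A=pp(np.array([245.5,285])/3+[220,130]);B=pp(np.array([268.75,300.5])/3+[220,130]);d=B-A
print(A,B,np.degrees(np.arctan2(-d[1],d[0])))
E
```

```text
[-0.02967703 -0.00501895] [-0.01785992 -0.02884126] 63.616169145650794
```

The knob mark measures 63.6° (stop 63.0°), and the force jumped with no further motion, so the knob is at its stop. Now I release it and lift away.

Call:
servo_tool(increments=[[1,[0,-1.2,-0.6],0],[1,[0,-1.5,-0.2],0],[1,[0,-1.5,0],0],[1,[0,-1.5,0],0],[1,[0,0,0],0]])

```text
t: 14.22
tool_pos: [0.5696, 0.0589, 0.1136]
orientation: [-0.016, 0.707, 0.015, 0.707]
wrist_force: [0.3, 0.7, -0.8]
grip_width: -0.0001
```

Call:
servo_tool(increments=[[1,[-3,0,0],0],[1,[-5,0,0],0],[1,[-5,-2,-2],0],[1,[-5,-5,-2],0],[1,[0,-5,-2],0]])

```text
t: 14.85
tool_pos: [0.5189, -0.054, 0.29]
orientation: [-0.017, 0.704, 0.018, 0.71]
wrist_force: [1.4, 0.0, -0.9]
grip_width: 0.0005
```

Call:
servo_tool(increments=[[1,[0,-5,-1],0],[1,[0,-5,0],0],[1,[0,-5,0],0],[1,[0,-5,0],0],[1,[0,0,0],0]])

```text
t: 15.48
tool_pos: [0.5155, -0.2588, 0.2857]
orientation: [-0.015, 0.707, 0.013, 0.707]
wrist_force: [0.2, 0.3, -0.0]
grip_width: 0.0002
```

```bash
python3 -c "
from h import *
st()
for n in('side','top'): cv2.imwrite(f'pics/{n}13.png',r.grab_frame(n))
"
```

```text
t 15.47 p [ 0.5155 -0.2588  0.2857] yawY 92.3 xdir [-0.001 -0.002 -1.   ] F [ 0.2  0.3 -0. ] M [ 0.07 -0.    0.04] w 0.0002
```

View pics/side13.png

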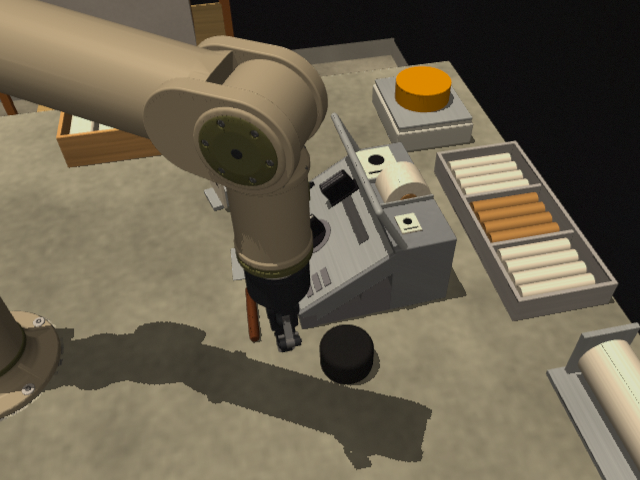

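View pics/top13.png

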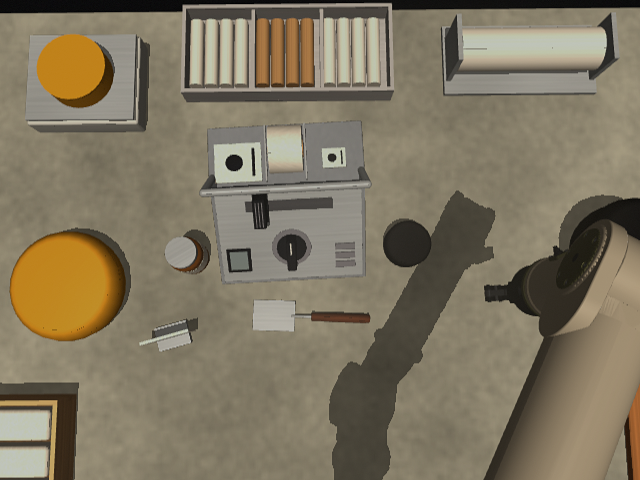

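Top view: the selector is at (260,211), on the large label's side; it was at (290,208). The knob bar is upright again at (291,252). I now check the numbers and whether the loose things moved.

```bash
python3 - <<'E'
from h import *
p=np.load("pose.npy");a=cv2.imread("pics/top0.png");b=cv2.imread("pics/top13.png")
def cen(im,box,thr=45):
    x0,y0,x1,y1=box;m=(im[y0:y1,x0:x1].max(2)<thr);ys,xs=np.where(m);return np.array([xs.mean()+x0,ys.mean()+y0]),m.sum()
def pp(z,h): return least_squares(lambda q:proj("top",w(p,pan(q[0],q[1],h)))[0]-z,[0,0]).x
for nm,im,box in(("slide0",a,(240,196,340,228)),("slide1",b,(240,196,340,228)),("knob0",a,(280,232,303,272)),("knob1",b,(280,232,303,272))):
    c,n=cen(im,box);print(nm,c,n,pp(c,.03))
for nm,(x0,y0,x1,y1) in dict(jar=(160,230,212,276),truckle=(378,215,436,270),spatula=(248,295,375,335),card=(135,315,200,352),knob=(270,226,312,274)).items():
    d=np.abs(a[y0:y1,x0:x1].astype(int)-b[y0:y1,x0:x1]).max(2);g=lambda i:np.float32(cv2.cvtColor(i[y0:y1,x0:x1],cv2.COLOR_BGR2GRAY))
    print(nm,"changed px",(d>40).sum(),"shift",np.round(cv2.phaseCorrelate(g(a),g(b))[0],2))
E
```

```text
slide0 [290.67371601 209.14803625] 331 [ 0.05816224 -0.00334549]
slide1 [260.5521978  209.60989011] 364 [0.06027467 0.0541458 ]
knob0 [291.24615385 249.96410256] 585 [-0.02834193  0.00061319]
knob1 [291.24871355 249.92624357] 583 [-0.02825934  0.0006033 ]
jar changed px 0 shift [0.02 0.01]
truckle changed px 342 shift [-0.17 -0.01]
spatula changed px 2 shift [-0.03 -0.02]
card changed px 228 shift [-0.13 -0.01]
knob changed px 19 shift [ 0.37 -0.02]
```

```bash
python3 -c "
from h import *
s=r.state();print(s['t'],np.abs(s['joint_velocities']).max());r.hand_in()"
```

```text
15.575 0.025621164481759377
the job is handed in; nothing more can be done
```

The label printer is set for large labels, and the feed knob was turned to its stop and let go. The job was handed in at 15.6 s.

- **Size selector:** I pushed it to the stop on the printer's +y side, where the larger label lies. At the end the tool no longer moved while the force rose to 14 N. In the final picture it sits about 57 mm from where it started, at about +54 mm against a stop of +55 mm.
- **Feed knob:** I turned it clockwise until the force rose to about 29 N with almost no further movement. Its mark measured 63.6°, against 63.0° at the stop. After I let go, the final picture shows the bar back in its rest position (shift under 0.1 px).
- **Loose things:** The jar and spatula show no change. The truckle and price card show some changed pixels, which I put down to the arm's shadow, since their position shift is under 0.2 px.
- **Arm:** It was clear of everything at hand-in, with about zero wrist force.

The tool could only point straight down, so I did not come in square to the panel. I kept the gripper's body in front of the carry handle and worked on the selector's lower end instead. My fit of the printer's pose disagreed between the two cameras by about 2 px, or 2–3 mm. This did not matter, because both stops were confirmed by force.

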